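# Close a paint jar and draw its clamp up four clicks

## Robot

A 6-joint arm with a two-finger parallel gripper is mounted at the origin on a cart in front of the work surface, level with it; the furniture and walls round the work are solid. World frame = base frame: x ahead of the robot, y to its left, z up, the work surface at z = 0. Lengths are in m, angles in rad, forces in N, time in s.
With the tool pointing down it reaches from about 0.325 to 0.9 m from the base axis. Payload 3.5 kg.
Tool frame: the origin (TCP) lies midway between the tips of the shut fingers; the grasp point (between the pads) lies 19 mm behind it; z points along the fingers, y is the line along which they close (so a half turn about z gives the same grasp; the last joint's range is limited). The gripper opens to 85 mm and grips with 20 to 120 N. Pads are 22 mm wide; open, the fingers measure 114 mm over their backs; the gripper's body (76 mm by 85 mm) begins 54 mm behind the grasp point. The pads swing forward as they close: fully open they stand 13 mm farther back than shut.
Start: joints at [1.121, 0.276, -0.026, 1.268, 0, 1.467], TCP at [0.212, 0.588, 0.231] pointing down, gripper open.
Joint ranges: [-3.12, 3.12], [-0.85, 1.88], [-1.08, 1.24], [-1.95, 2.15], [-1.57, 1.53], [-3.14, 3.14]. Speed limits (rad/s): [2.57, 2.57, 3.14, 3.14, 3.14, 3.14].

## Interface

Orientations are given as a unit quaternion [w, x, y, z].
In Python, from rig import manip gives the robot as it stands.
- The arm moves only by the tool arm_command, never from a script. Its argument "motion" is text: rows parted by semicolons, each of 7 numbers parted by spaces: the shift along the tool's x, y, z in cm, then the turn, a rotation vector about the tool's x, y, z in degrees, then the opening, from -1 (shut) to 1 (fully open). A call has 1 to 12 rows; each row is the pose to reach, as a shift and turn from the pose commanded when the call began, along the tool's axes at that moment; what a row does not reach only later rows make up. A row lasts 1/8 s, in which the tool goes at most 62.5 mm and 10.7 degrees, less where a joint would pass 70% of its speed; a pose out of reach is approached as far as the arm can. A call with a gripper value outside its range is refused whole. The fingers move at their own pace and stop on an object; "grip_force" is the grip in N (left out, the last holds). Time passes only in rows, so rows that repeat a pose let the fingers close. It gives the time, the measured TCP pose, the force, the opening and the grip force at its end, in the units of the state.
- manip.sense(): the state, without advancing time (a new reading comes with each control period).
- manip.get_image(name): name is "scene" or "top"; returns a dict with "color" (400x640x3 uint8, red, green, blue), "depth" (400x640 float32, m along the optical axis (not along the pixel's ray), 0 where there is no reading), "fx", "fy", "cx", "cy" (pixels), "rvec" (rotation vector, rad) and "tvec" (3), from world to camera coordinates, as OpenCV has them. Camera axes: x right, y down, z forward; pixel columns grow to the right and rows downward; lengths in m; the calibration is good to about 2 mm. A picture is of the moment at which its call begins.
- manip.job_done(): hands the job in; it is judged then, once.
The state is a dict: "t": time; "joints": joint angles; "qvel": joint speeds; "effort": joint torques, N m; "eef_pos": TCP position; "eef_rot": TCP orientation; "ft_force": force on the tool from outside, world axes, zero at the start; "torque": the same for the moment, N m; "finger_gap": opening from 0.0 (shut) to 1.0 (fully open); "grasp_force": force on a finger pad.
Only numpy, scipy, OpenCV 4.12 (cv2) and the standard library are available. Lean on these libraries where they do the work, as an engineer would, in place of code of your own. Each camera call takes 0.05 s, during which the arm holds its last target. There are 200 camera calls.

## Task

Make the paint jar in the clamp ready: first screw its lid clockwise until it is fully home. Then take the clamp's sprung lever by its upright handle and swing it anticlockwise (seen from above) four clicks, never reaching the fifth, and finish while holding the lever there, since it springs back when let go. Do not move the lever before the lid is home, and leave the loose things round the clamp where they are.

Things in the scene. Friction and masses are not known exactly. Their poses are not given: they have to be found in the camera images.
- clamp: Jar clamp fixed on the table: aluminium plate 150 x 270 mm, top 14 mm up. Origin on the table; own x away from the robot, y left, turned at most 0.28 rad. In it the jar stands at (0, 95) mm, the lever's pivot at (0, -55), a plunger housing 44 mm high behind the pivot (x 40 to 115). A rubber pad goes 2.5 mm toward the jar each click and touches it at the fourth.
- lid_top (a point): Centre of the top of the jar's white ribbed lid, 81 mm above the table. The lid is 47 mm across and 24 mm high and keeps its height as it turns; the amber jar below (56 mm across) is fixed. Nothing within 100 mm stands over 50 mm high. A rib on the lid's top points at the rib on the jar's robot side when home.
- lid (a joint): Turn of the lid in rad: 0 fully home (a firm stop), positive when unscrewed (anticlockwise from above); starts at 0.8 to 1.25. It turns with a steady friction of 0.08 N m and stays where it is left.
- handle: Black upright round handle at the lever's end, 20 mm across and 46 mm high, origin at the centre of its foot, 44 mm above the table (top at 90 mm); it spins freely on its own pin. It moves on a level circle of radius 110 mm about pivot.
- pivot (a point): Point on the lever's vertical pivot axis, 44 mm above the table.
- lever (a joint): Swing of the lever, rad: 0 at rest (its start, pointing from the pivot toward the robot and to the right), positive anticlockwise from above: the handle goes right and away. Clicks at 0.12, 0.36, 0.60, 0.84 (fourth) and 1.08 (fifth), notches midway: 0.24 .. 0.96. The handle resists with 3.5 to 5 N, rising by 2 N from notch to click and falling after it; let go, it springs back to 0. Stop at 1.49.
- side_jar: Loose bystander: small jar of teal paint with a white lid, 40 mm across, 45 mm high, behind the clamp. Origin at its underside.
- back_jar: Loose bystander: small jar with a white lid, 43 mm across, 49 mm high, behind the clamp. Origin at its underside.
- rubber: Loose bystander: eraser 22 x 52 x 12 mm lying between the clamp and the robot. Origin at its underside.
- rib: Loose bystander: flat kidney-shaped scraper 44 x 90 x 6 mm lying to the left of the clamp. Origin at its underside.
- tape: Loose bystander: roll of masking tape 104 mm across, 24 mm high, lying to the right of the clamp. Origin at its underside.

How it is judged:
On the way, in this order (a step that is already met when the one before it is completed fails the run):
1. the lid is screwed home (value of joint lid below 0.12 rad), for 0.2 s.
2. the lever is held at the fourth click (value of joint lever between 0.86 and 1.07 rad and contact force between the fingers and handle above 1.5 N), for 0.3 s.
At the end, for the whole second after the job is handed in: The lid is within 0.12 rad of fully home; the lever stands still past its fourth click and short of the fifth (0.86 to 1.07 rad), held by the fingers on its handle (contact of more than 1.5 N) (all of step 2 and value of joint lid below 0.12 rad and velocity of joint lever between -0.1 and 0.1 rad/s); the arm keeps its last pose, push and grip.
It fails at once if the lever is run on to the fifth click (value of joint lever above 1.1 rad).
It fails at once if the lever is moved past its first click before the lid is home (value of joint each of lever, lid above 0.15 rad).
It fails at once if a loose thing beside the clamp is moved (distance of any of side_jar, back_jar, rubber, rib, tape from where it was at the start of the episode above 0.03 m).
It also fails if it takes over 42 s, if anything falls off the work surface, if the arm or the gripper's body presses on something with over 40 N, if the wrist force passes 120 N, or if a joint passes its speed limit or range.

## Working session

There is one attempt and no reset: what is moved stays moved. The work goes in short steps, Python scripts to look and compute and a tool call to move; the robot and the scene stay as the last step left them, time stands still between calls to the robot, and variables do not carry over. Pictures are saved under pics/ and viewed, at most 10 in all, crops included, and the job is handed in when it is done.

Besides the shell and the picture viewer there is one more tool, called after "Call:" by a JSON object that holds its "name" and its "arguments", one argument or row to a line. arm_command: Moves the arm, as the interface text tells. Its arguments: {"type":"object","properties":{"motion":{"type":"string"},"grip_force":{"type":"number"}},"required":["motion"]}

```bash
mkdir -p pics; cat > h.py <<'E'
import numpy as np, cv2
from scipy.spatial.transform import Rotation as R
from rig import manip
def shot(n):
    d=manip.get_image(n); return d
def cam(d):
    Rm=cv2.Rodrigues(np.array(d["rvec"],float))[0]; t=np.array(d["tvec"],float).ravel(); return Rm,-Rm.T@t
def ray(d,u,v,z):
    Rm,c=cam(d); r=Rm.T@np.array([(u-d["cx"])/d["fx"],(v-d["cy"])/d["fy"],1]); return c+r*(z-c[2])/r[2]
def cloud(d):
    Rm,c=cam(d); v,u=np.mgrid[:400,:640]; Z=d["depth"]
    P=np.stack([(u-d["cx"])/d["fx"]*Z,(v-d["cy"])/d["fy"]*Z,Z],-1); return P@Rm+c
def save(d,p): cv2.imwrite("pics/"+p,cv2.cvtColor(d["color"],cv2.COLOR_RGB2BGR))
E
python3 - <<'E'
from h import *
for n in("scene","top"):
    d=shot(n); save(d,n+"0.png"); print(n,cam(d)[1],d["fx"])
    np.save(n+"0.npy",d,allow_pickle=True)
s=manip.sense(); print(s)
E
```

```text
scene [0.30773804 0.4797024  0.7196896 ] 392.8689571641038
top [ 0.42795641 -0.01671349  0.9787724 ] 363.7490440803096
{'t': 0.1, 'joints': array([ 1.12058452e+00,  2.77068071e-01, -2.77599560e-02,  1.26795650e+00,
       -4.29235864e-06,  1.46737485e+00]), 'qvel': array([ 2.62682229e-04, -2.08382387e-03,  2.66813285e-03,  1.46816467e-03,
       -1.11705498e-03, -7.28723971e-05]), 'effort': array([ 4.54521933e-04, -4.46707642e+01,  2.96128875e+01,  8.46882787e-03,
       -4.23208996e-05, -3.88461828e-06]), 'eef_pos': array([0.2121441 , 0.58715402, 0.23025693]), 'eef_rot': array([-2.69617877e-04,  1.72527502e-01,  9.85004199e-01, -9.56841181e-04]), 'ft_force': array([ 0.23654295, -0.67012734, -0.58522158]), 'torque': array([-0.03892733,  0.01689723, -0.00591353]), 'grasp_force': 0.0, 'finger_gap': 1.0016827992810888}
```

View pics/top0.png

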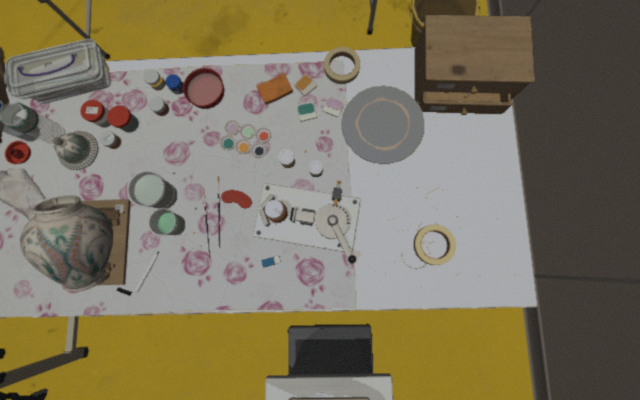

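View pics/scene0.png

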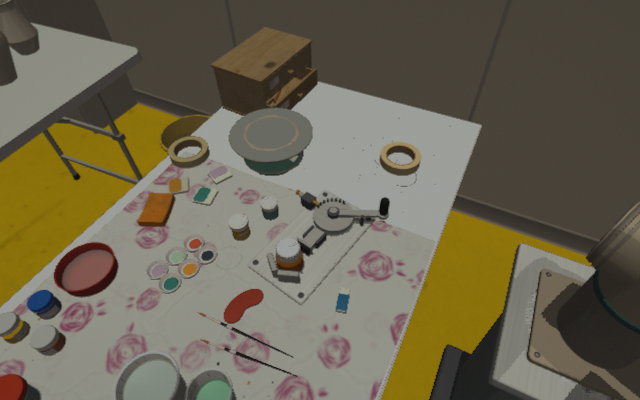

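The top view shows the lid at about (276,210), the pivot at (333,220), the handle at (352,259), the eraser at (270,262) and the tape at (435,245). The robot is at the bottom. The scene view shows the lid at (289,247) and the handle at (384,207). Next I'll measure these and zoom in.

```bash
python3 - <<'E'
from h import *
T=np.load("top0.npy",allow_pickle=True).item();S=np.load("scene0.npy",allow_pickle=True).item()
def crop(d,x0,y0,w,h,k): return cv2.cvtColor(cv2.resize(d["color"][y0:y0+h,x0:x0+w],None,fx=k,fy=k,interpolation=cv2.INTER_CUBIC),cv2.COLOR_RGB2BGR)
a=crop(T,245,170,130,100,6)[:, :780]
b=crop(S,240,180,160,125,5)
cv2.imwrite("pics/ta.png",a);cv2.imwrite("pics/sb.png",b)
for n,d in(("T",T),("S",S)):
    P=cloud(d); c=d["color"].astype(int); hsv=cv2.cvtColor(d["color"],cv2.COLOR_RGB2HSV)
    z=P[...,2]; reg=(P[...,0]>.25)&(P[...,0]<.6)&(P[...,1]>-.25)&(P[...,1]<.25)
    for nm,m in(("lid",reg&(abs(z-.081)<.006)&(c.min(-1)>100)),("handle",reg&(abs(z-.090)<.006)&(c.max(-1)<90)),("hand_all",reg&(z>.05)&(z<.1)&(c.max(-1)<70))):
        k,l,st,ce=cv2.connectedComponentsWithStats(m.astype(np.uint8))
        for i in range(1,k):
            if st[i,4]>8: print(n,nm,st[i],ce[i].round(1),P[l==i].mean(0).round(4),np.ptp(P[l==i],axis=0).round(3))
for nm,u,v,zz in(("pivot",333,220,.05),("handle",352,259,.09),("lid",276,210,.081)): print(nm,ray(T,u,v,zz).round(4))
E
```

```text
T lid [264 199  19  19 267] [273.1 208.3] [0.5701 0.125  0.0803] [0.046 0.046 0.009]
T handle [348 255   8   8  43] [351.4 258.4] [ 0.4407 -0.0657  0.0881] [0.017 0.017 0.008]
T hand_all [348 256   8   7  43] [351.7 258.9] [ 0.4394 -0.0664  0.0876] [0.014 0.017 0.013]
S lid [276 238  24  20 365] [287.6 247.3] [0.5691 0.1248 0.0799] [0.048 0.047 0.008]
S handle [381 198   9   6  39] [385.1 200.5] [ 0.4391 -0.0651  0.0878] [0.016 0.015 0.006]
S hand_all [379 198  10  17 128] [383.9 206. ] [ 0.4389 -0.0616  0.0737] [0.019 0.015 0.041]
pivot [ 0.5397 -0.0246  0.05  ]
handle [ 0.4392 -0.0669  0.09  ]
lid [0.5653 0.1176 0.081 ]
```

View pics/ta.png

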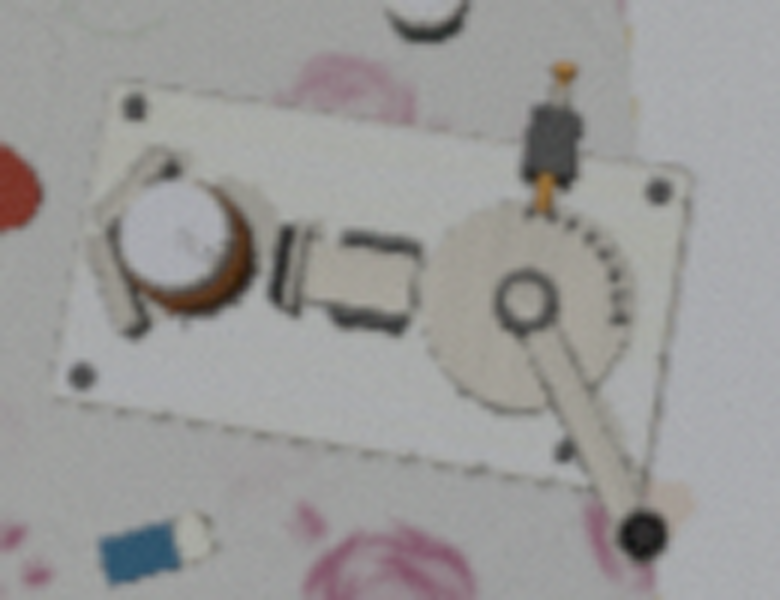

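View pics/sb.png

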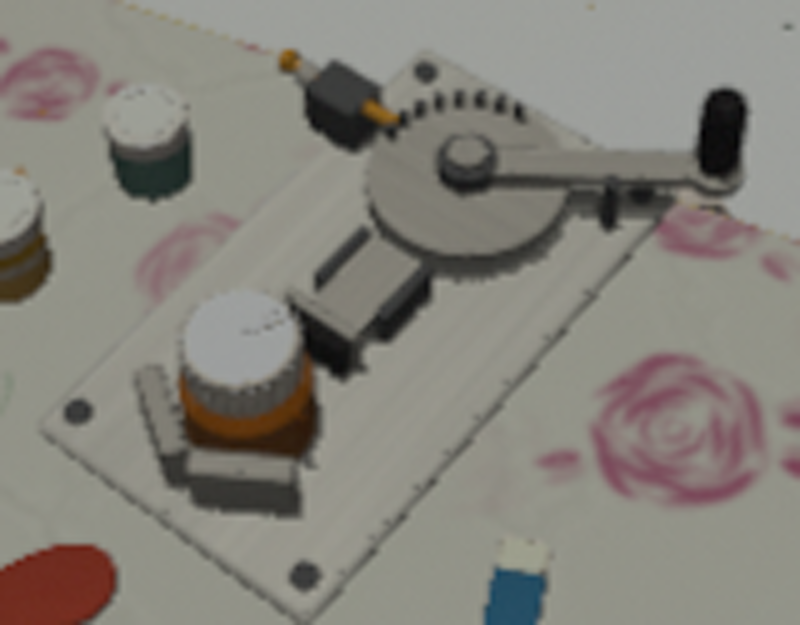

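The zoomed views show the lid's rib pointing right and down from about (190,240) to (215,250) in the top crop. That puts it about 1.1 rad anticlockwise of home. The handle is at (641,533) and the hub at (525,300). I'll move above the lid now.

Call:
{"name": "arm_command", "arguments": {
  "motion": "-49.3 -31.3 5 0 0 0 1;-49.3 -31.3 5 0 0 0 1;-49.3 -31.3 5 0 0 0 1;-49.3 -31.3 5 0 0 0 1;-49.3 -31.3 5 0 0 0 1;-49.3 -31.3 5 0 0 0 1;-49.3 -31.3 5 0 0 0 1;-49.3 -31.3 5 0 0 0 1;-49.3 -31.3 5 0 0 0 1;-49.3 -31.3 5 0 0 0 1;-49.3 -31.3 5 0 0 0 1;-49.3 -31.3 5 0 0 0 1",
  "grip_force": 50
}}

```text
t: 1.6
eef_pos: [0.5686, 0.1268, 0.1811]
eef_rot: [-0.001, 0.172, 0.985, 0.0]
ft_force: [0.6, 0.9, 1.1]
finger_gap: 0.995
grasp_force: 0.0
```

```bash
python3 - <<'E'
from h import *
s=manip.sense(); print(s["t"],s["eef_pos"].round(4),s["eef_rot"].round(4),s["joints"].round(3))
M=R.from_quat(s["eef_rot"][[1,2,3,0]]).as_matrix(); print(M.round(3))
print("tool shift to lid",M.T@(np.array([.5695,.125,.055])-s["eef_pos"]))
T=np.load("top0.npy",allow_pickle=True).item();S=np.load("scene0.npy",allow_pickle=True).item()
# hub: pixel picks top crop (525,300)/6, scene crop (468,155)/5 ; depth there
PT=cloud(T);PS=cloud(S)
print(PT[219:222,331:335,2].round(3).tolist(),PS[210:213,332:336].mean((0,1)))
for z in(.05,.06,.07): print(z,ray(T,245+525/6,170+300/6,z).round(4),ray(S,240+467/5,180+155/5,z).round(4))
print("handle",ray(T,245+641/6,170+533/6,.09),"tape",ray(T,435,245,.024))
E
```

```text
1.6 [0.5686 0.1268 0.1811] [-7.000e-04  1.720e-01  9.851e-01  1.000e-04] [ 1.080e-01  2.340e-01 -1.900e-01  1.148e+00  1.000e-03  4.540e-01]
[[-0.941  0.339 -0.001]
 [ 0.339  0.941  0.   ]
 [ 0.002 -0.    -1.   ]]
tool shift to lid [-0.00162836 -0.00140207  0.1260541 ]
[[0.047, 0.05, 0.049, 0.048], [0.053, 0.047, 0.048, 0.054], [0.049, 0.053, 0.051, 0.049]] [ 0.53853323 -0.0205216   0.04879641]
0.05 [ 0.5397 -0.0233  0.05  ] [ 0.5383 -0.0195  0.05  ]
0.06 [ 0.5385 -0.0233  0.06  ] [ 0.5349 -0.0121  0.06  ]
0.07 [ 0.5373 -0.0232  0.07  ] [ 0.5314 -0.0046  0.07  ]
handle [ 0.4396371 -0.0665018  0.09     ] tape [ 0.47036025 -0.28540561  0.024     ]
```

Call:
{"name": "arm_command", "arguments": {
  "motion": "-0.2 -0.1 6 0 0 0 1;-0.2 -0.1 10 0 0 0 1;-0.2 -0.1 12.6 0 0 0 1;-0.2 -0.1 12.6 0 0 0 1;-0.2 -0.1 12.6 0 0 0 1;-0.2 -0.1 12.6 0 0 0 -1;-0.2 -0.1 12.6 0 0 0 -1;-0.2 -0.1 12.6 0 0 0 -1;-0.2 -0.1 12.6 0 0 0 -1;-0.2 -0.1 12.6 0 0 0 -1;-0.2 -0.1 12.6 0 0 0 -1",
  "grip_force": 50
}}

```text
t: 2.98
eef_pos: [0.5718, 0.1233, 0.0571]
eef_rot: [0.001, 0.173, 0.985, -0.001]
ft_force: [-3.3, -1.8, 6.8]
finger_gap: 0.529
grasp_force: 50.8
```

```bash
python3 - <<'E'
from h import *
s=manip.sense(); print(s["t"],s["eef_pos"].round(4),s["ft_force"],s["torque"],s["finger_gap"]*85,s["grasp_force"],s["joints"].round(3))
d=shot("scene");save(d,"s1.png");cv2.imwrite("pics/s1c.png",cv2.cvtColor(cv2.resize(d["color"][150:300,200:400],None,fx=3.5,fy=3.5),cv2.COLOR_RGB2BGR))
E
```

```text
2.975 [0.5718 0.1233 0.0571] [-3.32945323 -1.83792573  6.77113316] [-0.65091773  0.54519847 -0.01135293] 44.94869821788226 50.83996152039617 [ 0.103  0.351 -0.321  0.897 -0.002  0.45 ]
```

View pics/s1c.png

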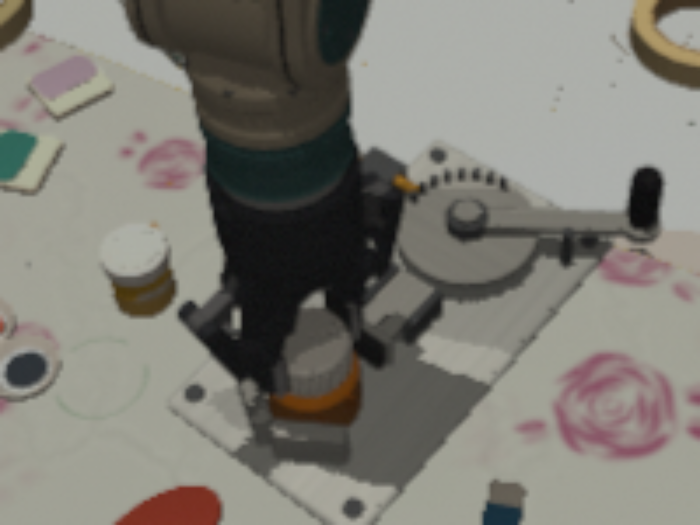

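The picture shows the pads gripping the lid at about (315,345), clear of the jar body. Next is turning the lid clockwise.

Call:
{"name": "arm_command", "arguments": {
  "motion": "0 0 0 0 0 9 -1;0 0 0 0 0 18 -1;0 0 0 0 0 27 -1;0 0 0 0 0 36 -1;0 0 0 0 0 45 -1;0 0 0 0 0 52 -1;0 0 0 0 0 52 -1;0 0 0 0 0 52 -1",
  "grip_force": 40
}}

```text
t: 4.03
eef_pos: [0.5713, 0.1228, 0.0571]
eef_rot: [0.001, 0.587, 0.809, -0.001]
ft_force: [-3.5, -4.5, 7.5]
finger_gap: 0.528
grasp_force: 51.0
```

```bash
python3 - <<'E'
from h import *
s=manip.sense(); print(s["t"],s["eef_pos"].round(4),s["ft_force"],s["torque"],s["finger_gap"]*85,s["grasp_force"],s["joints"].round(3))
E
```

```text
4.025 [0.5713 0.1228 0.0571] [-3.45857035 -4.49893358  7.5083415 ] [-0.78216923  0.84858098 -0.05862461] 44.87755314584901 50.98608120926656 [ 0.103  0.351 -0.322  0.898 -0.003  1.358]
```

Call:
{"name": "arm_command", "arguments": {
  "motion": "0 0 0 0 0 4 -1;0 0 0 0 0 8 -1;0 0 0 0 0 12 -1;0 0 0 0 0 16 -1;0 0 0 0 0 16 -1"
}}

```text
t: 4.65
eef_pos: [0.571, 0.1228, 0.057]
eef_rot: [0.001, 0.692, 0.721, -0.001]
ft_force: [-3.9, -5.5, 10.0]
finger_gap: 0.534
grasp_force: 50.6
```

```bash
python3 - <<'E'
from h import *
s=manip.sense(); print(s["eef_pos"].round(4),s["ft_force"],s["torque"],s["grasp_force"],s["joints"].round(3))
E
```

```text
[0.571  0.1228 0.057 ] [-3.85947568 -5.45896606 10.00587708] [-0.91193255  0.96871464  1.39725479] 50.5792961048428 [ 0.103  0.351 -0.322  0.899 -0.004  1.633]
```

The moment rose to 1.4 N m, so the lid is against its stop. I'll release it, lift, and move over the handle with the fingers turned along the lever's tangent.

Call:
{"name": "arm_command", "arguments": {
  "motion": "0 0 0 0 0 0 1;0 0 0 0 0 0 1;0 0 0 0 0 0 1;0 0 -6 0 0 0 1;0 0 -9 0 0 0 1;-18.3 -13.9 -9 0 0 42 1;-18.3 -13.9 -9 0 0 42 1;-18.3 -13.9 -9 0 0 42 1;-18.3 -13.9 -9 0 0 42 1;-18.3 -13.9 -9 0 0 42 1;-18.3 -13.9 -9 0 0 42 1;-18.3 -13.9 -9 0 0 42 1"
}}

```text
t: 6.15
eef_pos: [0.4399, -0.0632, 0.1454]
eef_rot: [0.0, 0.905, 0.425, 0.0]
ft_force: [-0.4, 0.3, 0.3]
finger_gap: 0.998
grasp_force: 0.0
```

```bash
python3 - <<'E'
from h import *
s=manip.sense(); print(s["t"],s["eef_pos"].round(4),s["ft_force"],s["torque"],s["finger_gap"],s["joints"].round(3))
M=R.from_quat(s["eef_rot"][[1,2,3,0]]).as_matrix(); print(M.round(3)); print(M.T@(np.array([.4395,-.066,.056])-s["eef_pos"]))
d=shot("scene");t=shot("top")
f=lambda d,x,y,w,h,k:cv2.cvtColor(cv2.resize(d["color"][y:y+h,x:x+w],None,fx=k,fy=k,interpolation=cv2.INTER_CUBIC),cv2.COLOR_RGB2BGR)
cv2.imwrite("pics/m2.png",np.hstack([f(d,250,150,160,170,2.5),f(t,255,190,70,75,5.6667)[:425,:390]]))
E
```

```text
6.15 [ 0.4399 -0.0632  0.1454] [-0.36085124  0.2997429   0.31070603] [ 0.01969884  0.01973429 -0.01116985] 0.9977198500967122 [-0.288  0.021 -0.518  1.032  0.     1.976]
[[ 0.64   0.769  0.   ]
 [ 0.769 -0.64   0.   ]
 [ 0.     0.    -1.   ]]
[-0.00248863  0.00143801  0.08938719]
```

View pics/m2.png

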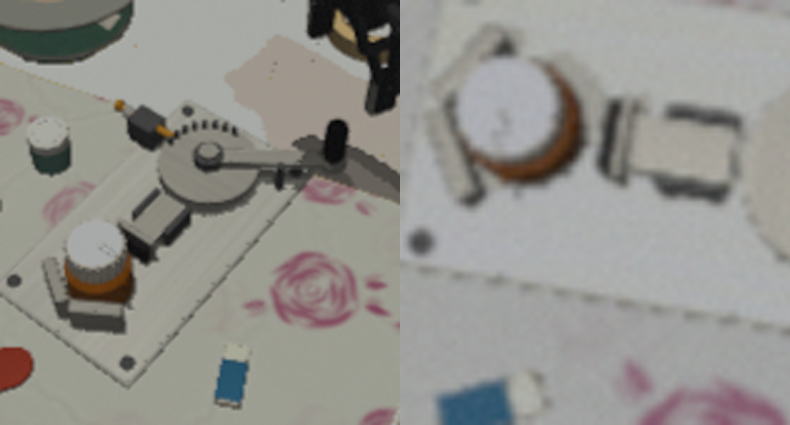

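The lid's rib now points toward the robot in both views: at (97,243)→(113,255) on the left it lies parallel to the plate's short edge. The lid is home, so I'll descend on the handle and grip it.

Call:
{"name": "arm_command", "arguments": {
  "motion": "-0.3 0.1 5 0 0 0 1;-0.3 0.1 8.9 0 0 0 1;-0.3 0.1 8.9 0 0 0 1;-0.3 0.1 8.9 0 0 0 1;-0.3 0.1 8.9 0 0 0 -1;-0.3 0.1 8.9 0 0 0 -1;-0.3 0.1 8.9 0 0 0 -1;-0.3 0.1 8.9 0 0 0 -1;-0.3 0.1 8.9 0 0 0 -1;-0.3 0.1 8.9 0 0 0 -1;-0.3 0.1 8.9 0 0 0 -1",
  "grip_force": 50
}}

```text
t: 7.62
eef_pos: [0.4405, -0.0684, 0.0575]
eef_rot: [0.003, 0.906, 0.423, 0.001]
ft_force: [3.1, -3.7, 0.1]
finger_gap: 0.214
grasp_force: 49.0
```

```bash
cat > arc.py <<'E'
from h import *
import sys
s=manip.sense(); p=s["eef_pos"]; print(s["t"],p.round(4),s["ft_force"].round(1),s["torque"].round(2),s["finger_gap"]*85,s["grasp_force"],s["joints"].round(3))
M=R.from_quat(s["eef_rot"][[1,2,3,0]]).as_matrix()
c=np.array([.5395,-.022]); r=p[:2]-c; print("r",np.hypot(*r),"ang",np.degrees(np.arctan2(r[1],r[0])))
a0=np.arctan2(*r[::-1])
for a in np.arange(.12,1.0,.12):
    q=c+np.hypot(*r)*np.array([np.cos(a0+a),np.sin(a0+a)]); print(round(a,2),(M.T@np.r_[q-p[:2],0]*100).round(2))
E
python3 arc.py
python3 - <<'E'
from h import *
d=shot("scene");cv2.imwrite("pics/s3.png",cv2.cvtColor(cv2.resize(d["color"][140:260,280:440],None,fx=4,fy=4),cv2.COLOR_RGB2BGR))
E
```

```text
7.625 [ 0.4405 -0.0684  0.0575] [ 3.1 -3.7  0.1] [-0.73 -0.53 -0.03] 18.192378631134975 49.00041809887625 [-0.298  0.128 -0.62   0.818 -0.002  1.969]
r 0.10932444471231469 ang -154.87416813630446
0.12 [-0.48  1.22  0.01]
0.24 [-0.81  2.49  0.01]
0.36 [-0.99  3.79  0.02]
0.48 [-1.01  5.1   0.03]
0.6 [-0.87  6.4   0.04]
0.72 [-0.58  7.68  0.04]
0.84 [-0.14  8.91  0.05]
0.96 [ 0.45 10.09  0.06]
```

View pics/s3.png

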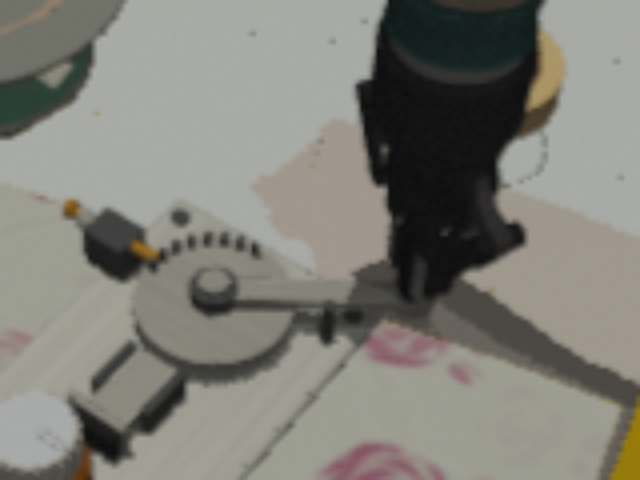

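The handle is gripped at about (415,285) and the lever is still at rest. I'll swing to about 0.72 first.

Call:
{"name": "arm_command", "arguments": {
  "motion": "-0.5 1.2 0 0 0 0 -1;-0.8 2.5 0 0 0 0 -1;-1 3.8 0 0 0 0 -1;-1 5.1 0 0 0 0 -1;-0.9 6.4 0 0 0 0 -1;-0.6 7.7 0 0 0 0 -1;-0.6 7.7 0 0 0 0 -1;-0.6 7.7 0 0 0 0 -1"
}}

```text
t: 8.68
eef_pos: [0.4915, -0.1223, 0.0572]
eef_rot: [0.0, 0.906, 0.423, -0.003]
ft_force: [-6.9, -3.0, 9.8]
finger_gap: 0.217
grasp_force: 50.3
```

```bash
python3 arc.py|head -5
python3 - <<'E'
from h import *
p=manip.sense()["eef_pos"][:2]
# circle through start/now with r=.11 -> swing from chord
s=np.array([.4405,-.0684]); ch=np.hypot(*(p-s)); print("swing",2*np.arcsin(ch/.22))
E
```

```text
8.675 [ 0.4915 -0.1223  0.0572] [-6.9 -3.   9.8] [-0.6   1.3   0.01] 18.42893199811519 50.34679989796132 [-0.369  0.232 -0.489  0.853 -0.004  1.899]
r 0.11117097543565853 ang -115.55210068822521
0.12 [ 0.41  1.27 -0.  ]
0.24 [ 0.96  2.48 -0.01]
0.36 [ 1.66  3.62 -0.01]
swing 0.6883794514693465
```

Call:
{"name": "arm_command", "arguments": {
  "motion": "0.2 0.7 0 0 0 0 -1;0.4 1.3 0 0 0 0 -1;0.7 1.9 0 0 0 0 -1;1 2.5 0 0 0 0 -1;1 2.5 0 0 0 0 -1;1 2.5 0 0 0 0 -1;1 2.5 0 0 0 0 -1;1 2.5 0 0 0 0 -1"
}}

```text
t: 9.68
eef_pos: [0.5172, -0.1315, 0.0573]
eef_rot: [0.001, 0.906, 0.423, -0.003]
ft_force: [-4.9, -4.7, 9.0]
finger_gap: 0.21
grasp_force: 50.1
```

```bash
python3 arc.py|head -2
python3 - <<'E'
from h import *
p=manip.sense()["eef_pos"][:2]
s=np.array([.4405,-.0684]); ch=np.hypot(*(p-s)); print("swing",2*np.arcsin(ch/.22))
t=shot("top");d=shot("scene")
f=lambda d,x,y,w,h,k:cv2.cvtColor(cv2.resize(d["color"][y:y+h,x:x+w],None,fx=k,fy=k,interpolation=cv2.INTER_CUBIC),cv2.COLOR_RGB2BGR)
cv2.imwrite("pics/m4.png",np.hstack([f(d,250,140,160,200,2.5),f(t,255,170,130,165,3)[:500,:390][:495]])if 0 else np.hstack([f(d,250,140,160,200,2.5),cv2.resize(f(t,255,170,130,165,3),(390,500))]))
E
```

```text
9.675 [ 0.5172 -0.1315  0.0573] [-4.9 -4.7  9. ] [-1.04  1.19  0.01] 17.874743110089238 50.136089731240645 [-0.367  0.274 -0.432  0.867 -0.006  1.901]
r 0.11170840717985996 ang -101.50323944684833
swing 0.9367411403933398
```

View pics/m4.png

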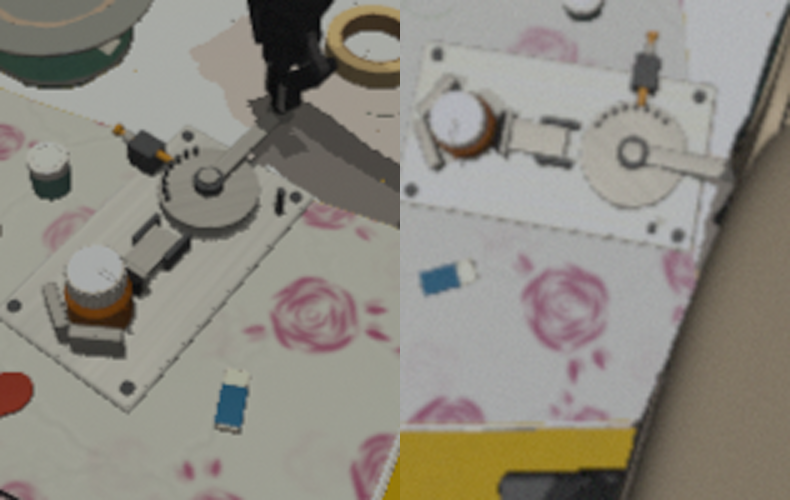

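The lever measures about 0.93–0.95 rad by three estimates: the chord, the angle about the pivot, and the lever line in the image from hub (632,152) to (722,170). The lid's rib is still at home and the eraser and jars have not moved. I'll hand in.

```bash
python3 -c "
from rig import manip
print(abs(manip.sense()['qvel']).max()); print(manip.job_done())"
```

```text
0.006561302930170433
the job is handed in; nothing more can be done
None
```

I screwed the lid home against its stop, swung the lever to about 0.94 rad (past the fourth click, short of the fifth), and handed the job in at about 10 s with the gripper still holding the handle; no verdict came back.

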